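Free the seized slide bolt and open the beam-guard gate

TASK

The slide bolt of the little beam-guard gate has seized: work it free with short full strokes, out until it binds and back home until it stops, until it runs, never forcing it, and draw it all the way back. Then swing the gate wide open, about square to the guard, leaving the bolt drawn, and do not shift or knock over the small things standing round it.

Things in the scene. Friction and masses are not known exactly. Their poses are not given: they have to be found in the camera images.
- guard: The fixed guard, a base strip 60 x 400 mm screwed to the table. Origin on the table at the strip's middle line, x = 0 in the plane of the shut gate; x points through the gate away from the robot, y along the guard from the bolt's end to the hinge's end, z up. A short fixed panel, 76 mm tall, runs on beyond the hinge to y = +178 mm.
- pedestal_top (a point): Centre of the top of the pedestal that carries the bolt, 70 mm above the table, at the guard's y = -130 mm. Fixed. The pedestal is 56 mm wide (x) and 140 mm long (y). Two guide straps, 12 mm long, arch over the bolt's rod at 64 mm either side of this point; their tops are 97 mm above the table.
- pull (a point): Centre of the bolt's finger pull, 106 mm above the table; moves with the bolt. Two upright dark lugs on a carriage (top 90 mm above the table) face each other along the guard's y, each 30 mm wide (x), 8 mm thick (y), top at 124 mm. Their inner faces are 44 mm apart, 22 mm either side of this point; the space between is open in x: closed fingers fit in and push either lug.
- bolt (a joint): How far the bolt is drawn, m: 0 = home in the gate's keeper, 0.050 = all the way back, along the guard's -y. Starts about 8 mm out, seized; slides stiffly (about 6 N), stays where left. Seized, it binds firmly when drawn to 15 to 19 mm, and stops within 1 mm of 0 going home. Each stroke out to binding, then right home, frees it a step; after one to three of these the next draw runs to 50 mm.
- bolt_tip (a point): Gate end of the bolt's 14 mm rod, 83 mm above the table; moves with the bolt. Push the bolt with about 20 N: a knock may be felt from about 6 mm (home) or 10 mm (out), but the stroke goes on. Each freed step lets it go about 1.5 mm further out; a stroke not taken right home gains nothing. Over 45 N is forcing it. The gate is released once the bolt is drawn about 38 mm.
- gate (a joint): Angle of the gate, rad: 0 = shut (in line with the guard), 1.57 = square to it, stop at 1.65. It opens only away from the robot (free edge swings to the guard's +x), against a light friction of 0.12 N m, and stays where it is left.
- gate_hinge (a point): On the gate's vertical hinge axis, 45 mm above the table; fixed to the guard at its y = +115 mm. The hinge post is 18 mm across (knuckles 23 mm) and 90 mm tall.
- gate_free_edge (a point): Free edge of the gate, 165 mm from the hinge axis, 45 mm above the table; moves with the gate. The gate is a plain panel 8 mm thick from 12 to 70 mm above the table. On its top, 135 to 157 mm from the hinge, sits the keeper that the rod enters, a bracket 34 mm wide (x) and up to 99 mm above the table.
- cube: Bystander: small black filter cube, 33x30x32 mm, loose, behind the pedestal. Origin at the centre of its underside.
- can: Bystander: round screw-top can, 37 mm across, 58 mm tall, loose, in front of the pedestal. Origin at the centre of its underside.
- oil: Bystander: small bottle, 27 mm across, 65 mm tall, loose, beyond the hinge end of the guard. Origin at the centre of its underside.
- post: Bystander: bare steel post standing upright, 13 mm across, 75 mm tall, loose, behind the pedestal. Origin at the centre of its underside.

How it is judged:
By the outcome, as a careful person would: the job done as asked, in the order asked, and still so for the second after the job is handed in, with the robot touching nothing.
It also fails if it takes over 70 s, if anything falls off the work surface, if the arm or the gripper's body presses on something with over 40 N, if the wrist force passes 120 N, or if a joint passes its speed limit or range.

ROBOT

A 6-joint arm with a two-finger parallel gripper is mounted at the origin on the work surface; the furniture and walls round the work are solid. World frame = base frame: x ahead of the robot, y to its left, z up, the work surface at z = 0. Lengths are in m, angles in rad, forces in N, time in s.
With the tool pointing down it reaches from about 0.3 to 0.85 m from the base axis. Payload 4.2 kg.
Tool frame: the origin (TCP) lies at the very end of the fingers, on their centre line; the grasp point (between the pads) lies 19 mm behind it; z points along the fingers, y is the line along which they close (so a half turn about z gives the same grasp; the last joint's range is limited). The gripper opens to 91 mm and grips with 3 to 60 N. Pads are 32 mm wide; open, the fingers measure 118 mm over their backs; the gripper's body (76 mm by 178 mm) begins 60 mm behind the grasp point.
Start: joints at [1.115, 0.32, 1.565, -0, 1.257, -0.02], TCP at [0.243, 0.521, 0.194] pointing down, gripper open.
Joint ranges: [-3.11, 3.11], [-0.84, 2.01], [0.21, 2.61], [-1.34, 4.49], [0.05, 2.63], [-2.56, 2.56]. Speed limits (rad/s): [2.57, 2.57, 3.14, 3.14, 3.14, 3.14].

INTERFACE

Orientations are given as a rotation vector (axis times angle).
In Python, from station import env gives the robot as it stands.
- The arm moves only by the tool play_rows, never from a script. Its argument "steps" is a list of rows, each a list of 7 numbers: the turn, a rotation vector about the tool's x, y, z in degrees, then the shift along the tool's x, y, z in mm, then the opening in per cent of the stroke, from 0 (shut) to 100 (fully open). A call has 1 to 8 rows; each row shifts and turns the commanded pose from where the row before left it, along the tool's axes as they then stand; what a row does not reach is not made up. A row lasts 1/8 s, in which the tool goes at most 62.5 mm and 10.7 degrees, less where a joint would pass 70% of its speed; a pose out of reach is approached as far as the arm can. A call is refused whole if a number of a shift passes 62.5 or a number of a turn 10.7, either way. A call with a gripper value outside its range is refused whole. The fingers move at their own pace and stop on an object; "newtons" is the grip in N (left out, the last holds). Time passes only in rows, so rows that do not move let the fingers close. It gives the time, the measured TCP pose, the force, the opening and the grip force at its end, in the units of the state.
- env.get_state(): the state, without advancing time (a new reading comes with each control period).
- env.snapshot(name): name is "side" or "top" or "wrist"; returns the picture (384x512x3 uint8, red, green, blue); there is no depth.
- env.calibration(name): a dict with "vfov" (degrees; the focal length in pixels is half the picture's height over the tangent of half this angle, whatever the lens; pixels are square), "cx", "cy" (the principal point, pixels), "world_from_camera" (4x4, takes a point from camera to world coordinates); the wrist camera has in their place "hand_eye" (4x4, takes a point from camera to tool coordinates, whose origin is the TCP and whose axes are the flange's). Camera axes: x right, y up, looking along -z (the intrinsics and any distortion apply to the point x, -y, -z); pixel columns grow to the right and rows downward; lengths in m; the calibration is good to about 2 mm. The wrist camera is an equidistant fisheye: a pixel r from the principal point sees the ray r / f radians off the axis. A picture is of the moment at which its call begins: read the wrist's pose just before it. calibration takes no time and is no camera call.
- env.sign_off(): hands the job in; it is judged then, once.
Trained networks look in the newest picture that a camera, given by its name, has taken for a name from the list of things; names that differ only in an ending like _2 or _b are one class to them, and where a whole thing is asked for, a point or a joint stands for the part that bears it (a point fixed in the world has none). Each returns a list of dicts, best first, with "confidence" (0 to 1); they miss things now and then, are a little off and sometimes report something else, mostly with a low value. They report only what shows in the picture. A call takes as long as a camera call.
- env.recognise(camera, thing): "xyz" ([x, y, z] in m, in world coordinates, good to about 4 mm: the middle of the surface that is visible of it).
- env.mark_of(camera, thing): "xyz" ([x, y, z] in m, in world coordinates, good to about 4 mm: a listed point, or the origin of a listed thing).
The state is a dict: "time_s": time; "joints": joint angles; "joint_velocities": joint speeds; "joint_torque": joint torques, N m; "tcp_pos": TCP position; "eef_rot": TCP orientation; "force": force on the tool from outside, world axes, zero at the start; "torque": the same for the moment, N m; "opening": finger opening in m; "grasp_force": force on a finger pad.
Only numpy, scipy, OpenCV 4.12 (cv2) and the standard library are available. Lean on these libraries where they do the work, as an engineer would, in place of code of your own. Each camera call takes 0.05 s, during which the arm holds its last target. There are 200 camera calls.

## Working session

There is one attempt and no reset: what is moved stays moved. The work goes in short steps, Python scripts to look and compute and a tool call to move; the robot and the scene stay as the last step left them, time stands still between calls to the robot, and variables do not carry over. Pictures are saved under pics/ and viewed, at most 10 in all, crops included, and the job is handed in when it is done.

Besides the shell and the picture viewer there is one more tool, called after "Call:" as name([rows], argument=value, ...), one row to a line, values as JSON. play_rows: Moves the arm, as the interface text tells. Its arguments: {"type":"object","properties":{"steps":{"type":"array","items":{"type":"array","items":{"type":"number"}}},"newtons":{"type":"number"}},"required":["steps"]}

```bash
mkdir -p pics; ls; python3 - <<'E'
from station import env
import cv2,numpy as np
s=env.get_state();print({k:np.round(v,3).tolist() for k,v in s.items()})
for c in("top","side"):
    im=env.snapshot(c);cv2.imwrite(f"pics/{c}0.png",im[:,:,::-1])
    for t in("guard","pedestal_top","pull","bolt_tip","gate_hinge","gate_free_edge","cube","can","oil","post"):
        r=env.mark_of(c,t)[:2]
        print(c,t,[(np.round(a["xyz"],3).tolist(),round(a["confidence"],2)) for a in r])
E
```

```text
pics
{'time_s': 0.0, 'joints': [1.115, 0.32, 1.566, 0.0, 1.257, -0.02], 'joint_velocities': [-0.002, 0.001, 0.001, 0.001, -0.0, -0.0], 'joint_torque': [-0.0, -41.246, -23.197, 0.073, 0.046, -0.0], 'tcp_pos': [0.242, 0.521, 0.193], 'eef_rot': [-0.679, -3.067, 0.003], 'force': [-0.163, -0.174, -0.791], 'torque': [0.004, 0.026, -0.049], 'grasp_force': 0.0, 'opening': 0.091}
top guard [([0.498, -0.048, 0.002], 0.56)]
top pedestal_top [([0.492, -0.174, 0.075], 0.81), ([0.5, 0.163, 0.0], 0.35)]
top pull [([0.494, -0.161, 0.107], 0.86), ([0.5, -0.059, 0.086], 0.54)]
top bolt_tip [([0.499, -0.061, 0.082], 0.84)]
top gate_hinge [([0.51, 0.068, 0.044], 0.67)]
top gate_free_edge [([0.496, -0.092, 0.042], 0.73)]
top cube [([0.5, 0.162, 0.0], 0.64), ([0.57, -0.168, -0.003], 0.5)]
top can []
top oil [([0.5, 0.164, 0.003], 0.46)]
top post [([0.579, -0.254, -0.002], 0.36)]
side guard [([0.501, -0.047, -0.004], 0.7)]
side pedestal_top [([0.49, -0.177, 0.074], 0.69)]
side pull [([0.491, -0.159, 0.109], 0.94)]
side bolt_tip [([0.498, -0.058, 0.083], 0.75)]
side gate_hinge [([0.503, 0.067, 0.041], 0.6), ([0.499, 0.162, 0.002], 0.3)]
side gate_free_edge [([0.492, -0.093, 0.045], 0.83)]
side cube [([0.571, -0.164, -0.0], 0.53)]
side can [([0.402, -0.238, -0.001], 0.57)]
side oil [([0.503, 0.16, 0.0], 0.6)]
side post [([0.577, -0.256, -0.003], 0.58)]
```

View pics/top0.png

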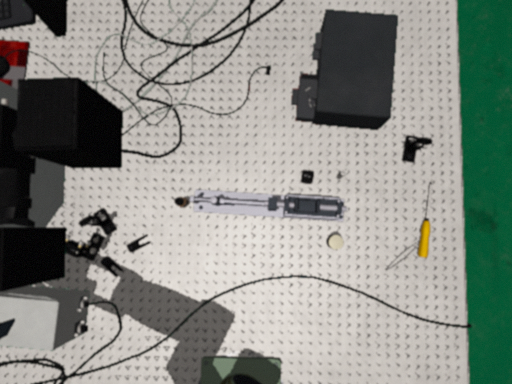

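View pics/side0.png

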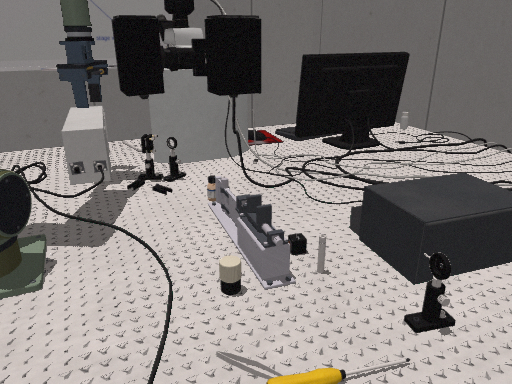

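The top view shows the guard running left to right, with the hinge end near (195,200) and the bolt pedestal near (315,207). The cube is at (307,177), the post at (340,175), the can at (336,242) and the oil bottle at (181,202). The side view agrees. The guard's y axis is about 3.7° off world y. I'll start moving: align the tool and head for the pull.

Call:
play_rows([
  [0,0,-10.6,0,0,-20,0],
  [0,0,-10.6,0,0,-20,0],
  [0,0,0,-24,-55,0,0],
  [0,0,0,-24,-55,0,0],
  [0,0,0,-24,-55,0,0],
  [0,0,0,-24,-55,0,0],
  [0,0,0,-24,-55,0,0],
  [0,0,0,-24,-55,0,0],
], newtons=10)

```text
time_s: 2.1
tcp_pos: [0.3652, 0.1808, 0.2339]
eef_rot: [0.102, 3.139, 0.001]
force: [1.8, 0.2, 0.2]
opening: 0.0142
grasp_force: 0.0
```

Call:
play_rows([
  [0,0,0,-24,-55,0,0],
  [0,0,0,-24,-55,0,0],
  [0,0,0,-24,-55,0,0],
  [0,0,0,-24,-55,0,0],
  [0,0,0,-24,-45,0,0],
  [0,0,0,0,0,0,0],
])

```text
time_s: 2.85
tcp_pos: [0.468, -0.0926, 0.2332]
eef_rot: [0.111, 3.14, -0.001]
force: [-0.8, 0.5, -0.5]
opening: 0.0005
grasp_force: 0.0
```

```bash
cat > h.py <<'E'
from station import env
import numpy as np,cv2
from scipy.spatial.transform import Rotation as R
def marks(cams,things):
    for c in cams:
        env.snapshot(c)
        for t in things:
            print(c,t,[(np.round(a["xyz"],4).tolist(),round(a["confidence"],2)) for a in env.mark_of(c,t)[:2]])
def st():
    s=env.get_state();M=R.from_rotvec(s["eef_rot"]).as_matrix()
    print(s["time_s"],np.round(s["tcp_pos"],4),"tx",np.round(M[:,0],3),"ty",np.round(M[:,1],3),"F",np.round(s["force"],1),s["opening"]);return s,M
E
python3 - <<'E'
from h import *
s,M=st()
im=env.snapshot("wrist");cv2.imwrite("pics/w1.png",im[:,:,::-1])
marks(["wrist","top"],["pull","pedestal_top","gate_hinge","bolt_tip","gate_free_edge"])
E
```

```text
2.85 [ 0.468  -0.0926  0.2332] tx [-0.998  0.07  -0.   ] ty [ 0.07   0.998 -0.   ] F [-0.8  0.5 -0.5] 0.0005140500843117912
wrist pull [([0.4961, -0.1562, 0.106], 0.85)]
wrist pedestal_top [([0.4881, -0.1753, 0.0713], 0.98)]
wrist gate_hinge [([0.502, 0.0645, 0.0498], 0.93)]
wrist bolt_tip [([0.5728, -0.2581, -0.0019], 0.74), ([0.4876, -0.1561, 0.1048], 0.71)]
wrist gate_free_edge [([0.4928, -0.0945, 0.0424], 0.8)]
top pull []
top pedestal_top []
top gate_hinge []
top bolt_tip []
top gate_free_edge [([0.4005, -0.2406, 0.0007], 0.57)]
```

View wrist.

View pics/w1.png

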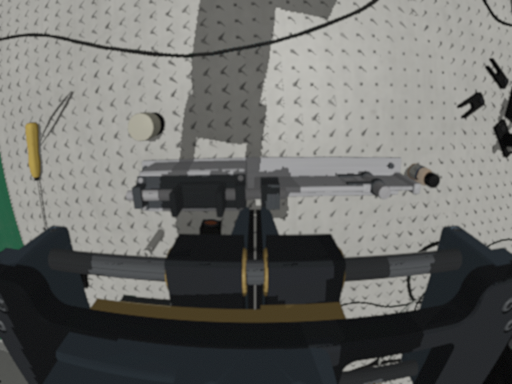

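Call:
play_rows([
  [0,0,0.3,-10,-33,0,0],
  [0,0,0.3,-10,-32,20,0],
  [0,0,0,0,0,40,0],
  [0,0,0,0,0,20,0],
  [0,0,0,0,0,0,0],
])

```text
time_s: 4.12
tcp_pos: [0.4814, -0.1557, 0.1521]
eef_rot: [-0.12, -3.136, -0.002]
force: [0.4, 0.3, -0.7]
opening: 0.0007
grasp_force: 0.0
```

```bash
python3 - <<'E'
from h import *
s,M=st()
im=env.snapshot("wrist");cv2.imwrite("pics/w2.png",im[:,:,::-1])
for t in("pull","pedestal_top","gate_hinge"):print(t,env.mark_of("wrist",t)[:2])
E
```

```text
4.125 [ 0.4814 -0.1557  0.1521] tx [-0.997  0.076  0.004] ty [0.076 0.997 0.001] F [ 0.4  0.3 -0.7] 0.0006524003516153133
pull [{'xyz': [0.4922, -0.1575, 0.1034], 'confidence': 0.7}, {'xyz': [0.4898, -0.1757, 0.0721], 'confidence': 0.24}]
pedestal_top [{'xyz': [0.49, -0.1741, 0.0724], 'confidence': 0.86}, {'xyz': [0.5043, 0.0689, 0.0483], 'confidence': 0.57}]
gate_hinge [{'xyz': [0.5048, 0.0693, 0.0489], 'confidence': 0.66}]
```

View pics/w2.png

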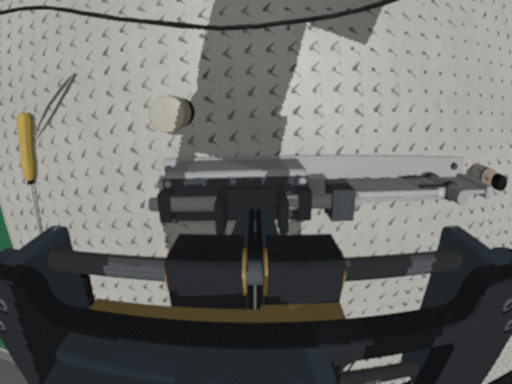

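The fingertips at (255,215) sit over the gap between the two lugs of the pull at about (222,205) and (285,205). Next I move 11 mm further out, then descend.

Call:
play_rows([
  [0,0,-0.8,-11,-2,0,0],
  [0,0,0,0,0,20,0],
  [0,0,0,0,0,18,0],
  [0,0,0,0,0,12,0],
  [0,0,0,0,0,4,0],
  [0,0,0,0,0,0,0],
])

```text
time_s: 5.08
tcp_pos: [0.4938, -0.1589, 0.0998]
eef_rot: [0.098, 3.14, -0.0]
force: [-0.0, 0.1, -0.1]
opening: 0.0002
grasp_force: 0.0
```

```bash
python3 - <<'E'
from h import *
s,M=st()
E
```

```text
5.075 [ 0.4938 -0.1589  0.0998] tx [-0.998  0.062 -0.001] ty [ 0.062  0.998 -0.   ] F [-0.   0.1 -0.1] 0.00024240124274536095
```

Call:
play_rows([
  [0,0,0,0,-4,0,0],
  [0,0,0,0,-4,0,0],
  [0,0,0,0,-2,0,0],
  [0,0,0,0,-1,0,0],
  [0,0,0,0,0,0,0],
])

```text
time_s: 5.7
tcp_pos: [0.4927, -0.1699, 0.0996]
eef_rot: [0.098, 3.14, 0.0]
force: [-0.2, 1.6, 0.0]
opening: 0.0007
grasp_force: 0.0
```

Call:
play_rows([
  [0,0,0,0,-1.5,0,0],
  [0,0,0,0,-1.5,0,0],
  [0,0,0,0,0,0,0],
])

```text
time_s: 6.08
tcp_pos: [0.4925, -0.1726, 0.0995]
eef_rot: [0.098, 3.14, 0.001]
force: [0.2, 2.0, 0.0]
opening: 0.0003
grasp_force: 0.5
```

Call:
play_rows([
  [0,0,0,0,-1.5,0,0],
  [0,0,0,0,0,0,0],
])

```text
time_s: 6.32
tcp_pos: [0.4925, -0.173, 0.0995]
eef_rot: [-0.099, -3.14, -0.004]
force: [1.2, 5.2, 0.6]
opening: 0.0003
grasp_force: 2.3
```

Call:
play_rows([
  [0,0,0,0,-1.5,0,0],
  [0,0,0,0,0,0,0],
])

```text
time_s: 6.58
tcp_pos: [0.4924, -0.1743, 0.0995]
eef_rot: [-0.099, -3.14, -0.005]
force: [0.8, 5.5, 1.8]
opening: 0.0002
grasp_force: 2.5
```

Call:
play_rows([
  [0,0,0,0,-1.5,0,0],
  [0,0,0,0,0,0,0],
])

```text
time_s: 6.82
tcp_pos: [0.4923, -0.1758, 0.0995]
eef_rot: [-0.099, -3.14, -0.005]
force: [1.3, 5.8, -0.3]
opening: 0.0004
grasp_force: 2.6
```

Call:
play_rows([
  [0,0,0,0,-1.5,0,0],
  [0,0,0,0,-1.5,0,0],
  [0,0,0,0,0,0,0],
])

```text
time_s: 7.2
tcp_pos: [0.4922, -0.1785, 0.0995]
eef_rot: [0.099, 3.14, 0.005]
force: [1.2, 6.5, 0.9]
opening: 0.0005
grasp_force: 2.9
```

Call:
play_rows([
  [0,0,0,0,-1.5,0,0],
  [0,0,0,0,0,0,0],
])

```text
time_s: 7.45
tcp_pos: [0.4921, -0.1802, 0.0995]
eef_rot: [0.099, 3.14, 0.005]
force: [1.0, 4.9, 0.9]
opening: 0.0007
grasp_force: 2.7
```

Call:
play_rows([
  [0,0,0,0,-1.5,0,0],
  [0,0,0,0,0,0,0],
])

```text
time_s: 7.7
tcp_pos: [0.492, -0.1817, 0.0994]
eef_rot: [0.099, 3.14, 0.005]
force: [0.4, 5.6, 0.5]
opening: 0.0004
grasp_force: 2.7
```

Call:
play_rows([
  [0,0,0,0,-1.5,0,0],
  [0,0,0,0,0,0,0],
])

```text
time_s: 7.95
tcp_pos: [0.4919, -0.1825, 0.0994]
eef_rot: [0.1, 3.14, 0.007]
force: [1.7, 7.8, 1.5]
opening: 0.0009
grasp_force: 3.6
```

Call:
play_rows([
  [0,0,0,0,-1.5,0,0],
  [0,0,0,0,0,0,0],
])

```text
time_s: 8.2
tcp_pos: [0.4919, -0.183, 0.0994]
eef_rot: [0.101, 3.14, 0.01]
force: [1.4, 10.8, 1.3]
opening: 0.0005
grasp_force: 5.0
```

Call:
play_rows([
  [0,0,0,0,-1,0,0],
  [0,0,0,0,0,0,0],
])

```text
time_s: 8.45
tcp_pos: [0.4919, -0.1832, 0.0994]
eef_rot: [0.101, 3.14, 0.012]
force: [2.4, 13.4, 2.4]
opening: 0.0005
grasp_force: 6.0
```

Call:
play_rows([
  [0,0,0,0,-1.5,0,0],
  [0,0,0,0,-1,0,0],
  [0,0,0,0,0,0,0],
])

```text
time_s: 8.82
tcp_pos: [0.4918, -0.1839, 0.0994]
eef_rot: [0.103, 3.14, 0.018]
force: [3.8, 17.2, 3.0]
opening: 0.0005
grasp_force: 8.5
```

Call:
play_rows([
  [0,0,0,0,-1,0,0],
  [0,0,0,0,0,0,0],
])

```text
time_s: 9.07
tcp_pos: [0.4918, -0.1841, 0.0994]
eef_rot: [-0.103, -3.14, -0.02]
force: [4.0, 19.3, 3.0]
opening: 0.0006
grasp_force: 9.5
```

Call:
play_rows([
  [0,0,0,0,12,0,0],
  [0,0,0,0,10,0,0],
  [0,0,0,0,4,0,0],
  [0,0,0,0,2,0,0],
  [0,0,0,0,0,0,0],
])

```text
time_s: 9.7
tcp_pos: [0.4931, -0.163, 0.0995]
eef_rot: [0.098, 3.14, -0.0]
force: [-1.0, 0.2, 0.7]
opening: 0.0007
grasp_force: 0.0
```

Call:
play_rows([
  [0,0,0,0,2,0,0],
  [0,0,0,0,2,0,0],
  [0,0,0,0,0,0,0],
])

```text
time_s: 10.07
tcp_pos: [0.4934, -0.1588, 0.0995]
eef_rot: [-0.098, -3.14, -0.0]
force: [0.1, -1.3, 0.3]
opening: 0.0002
grasp_force: 0.0
```

Call:
play_rows([
  [0,0,0,0,2,0,0],
  [0,0,0,0,2,0,0],
  [0,0,0,0,0,0,0],
])

```text
time_s: 10.45
tcp_pos: [0.4936, -0.1559, 0.0996]
eef_rot: [0.096, 3.14, -0.003]
force: [0.0, -5.8, -0.3]
opening: 0.0004
grasp_force: 2.1
```

Call:
play_rows([
  [0,0,0,0,2,0,0],
  [0,0,0,0,2,0,0],
  [0,0,0,0,0,0,0],
])

```text
time_s: 10.82
tcp_pos: [0.4938, -0.152, 0.0996]
eef_rot: [0.097, 3.14, -0.004]
force: [-0.7, -4.9, -0.8]
opening: 0.0006
grasp_force: 2.3
```

Call:
play_rows([
  [0,0,0,0,2,0,0],
  [0,0,0,0,2,0,0],
  [0,0,0,0,0,0,0],
])

```text
time_s: 11.2
tcp_pos: [0.4941, -0.148, 0.0996]
eef_rot: [0.097, 3.14, -0.003]
force: [-0.8, -5.2, -1.4]
opening: 0.0005
grasp_force: 2.2
```

Call:
play_rows([
  [0,0,0,0,2,0,0],
  [0,0,0,0,1,0,0],
  [0,0,0,0,0,0,0],
])

```text
time_s: 11.58
tcp_pos: [0.4942, -0.145, 0.0996]
eef_rot: [0.097, 3.14, -0.003]
force: [-0.8, -6.3, -1.2]
opening: 0.0007
grasp_force: 2.3
```

Call:
play_rows([
  [0,0,0,0,2,0,0],
  [0,0,0,0,1,0,0],
  [0,0,0,0,0,0,0],
])

```text
time_s: 11.95
tcp_pos: [0.4944, -0.1425, 0.0996]
eef_rot: [-0.096, -3.14, 0.005]
force: [-0.7, -7.6, -0.1]
opening: 0.0004
grasp_force: 2.8
```

Call:
play_rows([
  [0,0,0,0,2,0,0],
  [0,0,0,0,1,0,0],
  [0,0,0,0,0,0,0],
])

```text
time_s: 12.32
tcp_pos: [0.4945, -0.1397, 0.0996]
eef_rot: [-0.096, -3.14, 0.005]
force: [-0.1, -8.2, -0.6]
opening: 0.0003
grasp_force: 3.1
```

Call:
play_rows([
  [0,0,0,0,2,0,0],
  [0,0,0,0,1,0,0],
  [0,0,0,0,0,0,0],
])

```text
time_s: 12.7
tcp_pos: [0.4946, -0.1379, 0.0996]
eef_rot: [-0.095, -3.14, 0.009]
force: [-1.4, -10.6, -0.1]
opening: 0.0006
grasp_force: 4.6
```

Call:
play_rows([
  [0,0,0,0,2,0,0],
  [0,0,0,0,1,0,0],
  [0,0,0,0,0,0,0],
])

```text
time_s: 13.08
tcp_pos: [0.4947, -0.1378, 0.0997]
eef_rot: [-0.092, -3.14, 0.018]
force: [-2.1, -20.3, -2.3]
opening: 0.0001
grasp_force: 8.0
```

Call:
play_rows([
  [0,0,0,0,1,0,0],
  [0,0,0,0,1,0,0],
  [0,0,0,0,0,0,0],
])

```text
time_s: 13.45
tcp_pos: [0.4947, -0.1377, 0.0997]
eef_rot: [-0.09, -3.14, 0.024]
force: [-4.2, -25.3, -3.0]
opening: 0.0003
grasp_force: 10.3
```

Call:
play_rows([
  [0,0,0,0,-12,0,0],
  [0,0,0,0,-12,0,0],
  [0,0,0,0,-6,0,0],
  [0,0,0,0,-3,0,0],
  [0,0,0,0,-2,0,0],
  [0,0,0,0,-2,0,0],
  [0,0,0,0,-2,0,0],
  [0,0,0,0,-2,0,0],
])

```text
time_s: 14.45
tcp_pos: [0.4927, -0.1688, 0.0995]
eef_rot: [-0.099, -3.14, -0.006]
force: [1.5, 6.5, 1.0]
opening: 0.0003
grasp_force: 2.9
```

Call:
play_rows([
  [0,0,0,0,-2,0,0],
  [0,0,0,0,-2,0,0],
  [0,0,0,0,-2,0,0],
  [0,0,0,0,-1,0,0],
  [0,0,0,0,0,0,0],
])

```text
time_s: 15.08
tcp_pos: [0.4923, -0.1759, 0.0995]
eef_rot: [0.099, 3.14, 0.005]
force: [1.3, 5.4, 1.1]
opening: 0.0005
grasp_force: 2.5
```

Call:
play_rows([
  [0,0,0,0,-2,0,0],
  [0,0,0,0,-1,0,0],
  [0,0,0,0,0,0,0],
])

```text
time_s: 15.45
tcp_pos: [0.4922, -0.1788, 0.0994]
eef_rot: [0.099, 3.14, 0.006]
force: [2.0, 6.1, -0.3]
opening: 0.0006
grasp_force: 2.7
```

Call:
play_rows([
  [0,0,0,0,-2,0,0],
  [0,0,0,0,-1,0,0],
  [0,0,0,0,0,0,0],
])

```text
time_s: 15.82
tcp_pos: [0.4921, -0.1813, 0.0994]
eef_rot: [0.099, 3.14, 0.007]
force: [1.3, 6.8, 1.0]
opening: 0.0006
grasp_force: 3.4
```

Call:
play_rows([
  [0,0,0,0,-2,0,0],
  [0,0,0,0,-1,0,0],
  [0,0,0,0,0,0,0],
])

```text
time_s: 16.2
tcp_pos: [0.4919, -0.1839, 0.0994]
eef_rot: [0.1, 3.14, 0.008]
force: [1.3, 8.8, 0.5]
opening: 0.0004
grasp_force: 3.9
```

Call:
play_rows([
  [0,0,0,0,-1,0,0],
  [0,0,0,0,-1,0,0],
  [0,0,0,0,0,0,0],
])

```text
time_s: 16.58
tcp_pos: [0.4918, -0.1845, 0.0994]
eef_rot: [0.101, 3.14, 0.013]
force: [1.6, 12.2, 1.0]
opening: 0.0007
grasp_force: 5.8
```

Call:
play_rows([
  [0,0,0,0,-1,0,0],
  [0,0,0,0,-1,0,0],
  [0,0,0,0,0,0,0],
])

```text
time_s: 16.95
tcp_pos: [0.4918, -0.185, 0.0994]
eef_rot: [0.102, 3.14, 0.017]
force: [3.7, 16.8, 2.9]
opening: 0.0005
grasp_force: 7.8
```

Call:
play_rows([
  [0,0,0,0,-1,0,0],
  [0,0,0,0,-1,0,0],
  [0,0,0,0,0,0,0],
])

```text
time_s: 17.32
tcp_pos: [0.4918, -0.1854, 0.0994]
eef_rot: [0.103, 3.14, 0.022]
force: [4.7, 20.3, 2.8]
opening: 0.0002
grasp_force: 10.0
```

Call:
play_rows([
  [0,0,0,0,12,0,0],
  [0,0,0,0,12,0,0],
  [0,0,0,0,5,0,0],
  [0,0,0,0,3,0,0],
  [0,0,0,0,2,0,0],
  [0,0,0,0,2,0,0],
  [0,0,0,0,2,0,0],
  [0,0,0,0,2,0,0],
])

```text
time_s: 18.32
tcp_pos: [0.4937, -0.1548, 0.0996]
eef_rot: [0.096, 3.14, -0.006]
force: [-1.5, -6.0, 0.5]
opening: 0.0005
grasp_force: 2.6
```

Call:
play_rows([
  [0,0,0,0,2,0,0],
  [0,0,0,0,2,0,0],
  [0,0,0,0,2,0,0],
  [0,0,0,0,2,0,0],
  [0,0,0,0,2,0,0],
  [0,0,0,0,1,0,0],
  [0,0,0,0,0,0,0],
])

```text
time_s: 19.2
tcp_pos: [0.4943, -0.1436, 0.0996]
eef_rot: [0.097, 3.14, -0.005]
force: [-1.4, -5.7, -0.6]
opening: 0.0005
grasp_force: 2.3
```

Call:
play_rows([
  [0,0,0,0,2,0,0],
  [0,0,0,0,2,0,0],
  [0,0,0,0,1,0,0],
  [0,0,0,0,0,0,0],
])

```text
time_s: 19.7
tcp_pos: [0.4945, -0.1393, 0.0996]
eef_rot: [-0.096, -3.14, 0.007]
force: [-0.8, -6.7, -0.8]
opening: 0.0006
grasp_force: 3.1
```

Call:
play_rows([
  [0,0,0,0,2,0,0],
  [0,0,0,0,2,0,0],
  [0,0,0,0,1,0,0],
  [0,0,0,0,0,0,0],
])

```text
time_s: 20.2
tcp_pos: [0.4947, -0.1378, 0.0997]
eef_rot: [-0.092, -3.14, 0.018]
force: [-2.5, -17.3, -1.5]
opening: 0.0004
grasp_force: 7.4
```

Call:
play_rows([
  [0,0,0,0,2,0,0],
  [0,0,0,0,1,0,0],
  [0,0,0,0,0,0,0],
])

```text
time_s: 20.58
tcp_pos: [0.4947, -0.1377, 0.0997]
eef_rot: [-0.089, -3.14, 0.026]
force: [-3.8, -26.5, -3.4]
opening: 0.0004
grasp_force: 10.8
```

Call:
play_rows([
  [0,0,0,0,-12,0,0],
  [0,0,0,0,-12,0,0],
  [0,0,0,0,-7,0,0],
  [0,0,0,0,-3,0,0],
  [0,0,0,0,-2,0,0],
  [0,0,0,0,-2,0,0],
  [0,0,0,0,-2,0,0],
  [0,0,0,0,-2,0,0],
])

```text
time_s: 21.58
tcp_pos: [0.4927, -0.1687, 0.0995]
eef_rot: [-0.099, -3.14, -0.006]
force: [0.9, 5.2, 0.3]
opening: 0.0006
grasp_force: 2.8
```

Call:
play_rows([
  [0,0,0,0,-2,0,0],
  [0,0,0,0,-2,0,0],
  [0,0,0,0,-2,0,0],
  [0,0,0,0,-2,0,0],
  [0,0,0,0,-2,0,0],
  [0,0,0,0,-2,0,0],
  [0,0,0,0,-2,0,0],
  [0,0,0,0,0,0,0],
])

```text
time_s: 22.58
tcp_pos: [0.492, -0.1816, 0.0994]
eef_rot: [0.1, 3.14, 0.01]
force: [1.7, 9.7, 2.3]
opening: 0.0003
grasp_force: 4.3
```

Call:
play_rows([
  [0,0,0,0,-2,0,0],
  [0,0,0,0,-2,0,0],
  [0,0,0,0,0,0,0],
])

```text
time_s: 22.95
tcp_pos: [0.4917, -0.1866, 0.0995]
eef_rot: [0.098, 3.14, 0.006]
force: [1.9, 7.1, 1.0]
opening: 0.0004
grasp_force: 2.8
```

Call:
play_rows([
  [0,0,0,0,-2,0,0],
  [0,0,0,0,-2,0,0],
  [0,0,0,0,0,0,0],
])

```text
time_s: 23.32
tcp_pos: [0.4915, -0.1908, 0.0995]
eef_rot: [0.099, 3.14, 0.005]
force: [1.1, 5.5, 1.2]
opening: 0.0009
grasp_force: 2.6
```

Call:
play_rows([
  [0,0,0,0,-2,0,0],
  [0,0,0,0,-2,0,0],
  [0,0,0,0,0,0,0],
])

```text
time_s: 23.7
tcp_pos: [0.4913, -0.1948, 0.0995]
eef_rot: [0.099, 3.14, 0.005]
force: [1.1, 5.5, -0.7]
opening: 0.0007
grasp_force: 2.6
```

It runs free now. I'll draw it to the end.

Call:
play_rows([
  [0,0,0,0,-2,0,0],
  [0,0,0,0,-2,0,0],
  [0,0,0,0,-2,0,0],
  [0,0,0,0,-2,0,0],
  [0,0,0,0,-2,0,0],
  [0,0,0,0,-2,0,0],
  [0,0,0,0,0,0,0],
])

```text
time_s: 24.58
tcp_pos: [0.4906, -0.2069, 0.0995]
eef_rot: [0.099, 3.14, 0.005]
force: [2.1, 4.9, 1.3]
opening: 0.0003
grasp_force: 2.4
```

Call:
play_rows([
  [0,0,0,0,-2,0,0],
  [0,0,0,0,-2,0,0],
  [0,0,0,0,0,0,0],
])

```text
time_s: 24.95
tcp_pos: [0.4904, -0.2109, 0.0995]
eef_rot: [0.099, 3.14, 0.005]
force: [1.6, 5.4, 0.6]
opening: 0.0005
grasp_force: 2.4
```

Call:
play_rows([
  [0,0,0,0,-2,0,0],
  [0,0,0,0,-1,0,0],
  [0,0,0,0,0,0,0],
])

```text
time_s: 25.32
tcp_pos: [0.4903, -0.2138, 0.0995]
eef_rot: [0.098, 3.14, 0.005]
force: [1.6, 6.0, 0.9]
opening: 0.0008
grasp_force: 2.5
```

Call:
play_rows([
  [0,0,0,0,-2,0,0],
  [0,0,0,0,-1,0,0],
  [0,0,0,0,0,0,0],
])

```text
time_s: 25.7
tcp_pos: [0.4902, -0.2152, 0.0994]
eef_rot: [0.1, 3.139, 0.01]
force: [3.0, 9.6, 0.7]
opening: 0.0007
grasp_force: 4.6
```

Call:
play_rows([
  [0,0,0,0,-2,0,0],
  [0,0,0,0,-1,0,0],
  [0,0,0,0,0,0,0],
])

```text
time_s: 26.08
tcp_pos: [0.4901, -0.2154, 0.0994]
eef_rot: [0.102, 3.14, 0.019]
force: [4.5, 18.1, 2.2]
opening: 0.0004
grasp_force: 8.4
```

The bolt hit its end stop. I centre the fingers between the lugs, lift clear, and move to the robot side of the gate.

Call:
play_rows([
  [0,0,0,0,12,0,0],
  [0,0,0,0,7,0,0],
  [0,0,0,0,0,0,0],
])

```text
time_s: 26.45
tcp_pos: [0.4906, -0.2026, 0.0996]
eef_rot: [0.096, 3.14, -0.001]
force: [-0.2, -0.1, 0.7]
opening: 0.0002
grasp_force: 0.0
```

Call:
play_rows([
  [0,0,0,0,0,-20,0],
  [0,0,0,0,0,-40,0],
  [0,0,0,0,0,-40,0],
  [0,0,0,21,40,0,0],
  [0,0,0,21,50,0,0],
  [0,0,0,21,50,0,0],
  [0,0,0,0,20,0,0],
  [0,0,0,0,0,0,0],
])

```text
time_s: 27.45
tcp_pos: [0.4377, -0.0387, 0.1998]
eef_rot: [0.094, 3.139, -0.001]
force: [0.5, -1.0, -0.1]
opening: 0.0005
grasp_force: 0.0
```

```bash
python3 - <<'E'
from h import *
s,M=st()
im=env.snapshot("wrist");cv2.imwrite("pics/w3.png",im[:,:,::-1])
for t in("pull","pedestal_top","gate_hinge","bolt_tip","gate_free_edge"):print(t,env.mark_of("wrist",t)[:1])
E
```

```text
27.45 [ 0.4377 -0.0387  0.1998] tx [-0.998  0.06  -0.001] ty [ 0.06   0.998 -0.001] F [ 0.5 -1.  -0.1] 0.0005372462828557753
pull [{'xyz': [0.4893, -0.1984, 0.1035], 'confidence': 0.88}]
pedestal_top [{'xyz': [0.4905, -0.1752, 0.0741], 'confidence': 0.65}]
gate_hinge [{'xyz': [0.5042, 0.067, 0.0478], 'confidence': 0.89}]
bolt_tip [{'xyz': [0.4935, -0.0945, 0.084], 'confidence': 0.97}]
gate_free_edge [{'xyz': [0.4917, -0.0944, 0.043], 'confidence': 0.86}]
```

View pics/w3.png

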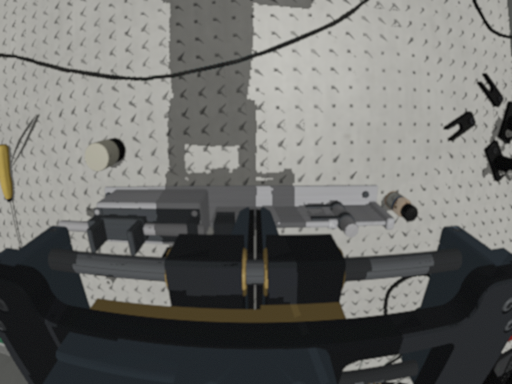

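The bolt is drawn: the rod tip is clear of the keeper near (195,215), the gate is still shut, and the can and oil bottle are in place. I go down in front of the gate.

Call:
play_rows([
  [0,0,0,0,0,40,0],
  [0,0,0,0,0,50,0],
  [0,0,0,0,0,42,0],
  [0,0,0,0,0,20,0],
  [0,0,0,-15,0,0,0],
  [0,0,0,-15,0,0,0],
  [0,0,0,-5,0,0,0],
  [0,0,0,0,0,0,0],
])

```text
time_s: 28.75
tcp_pos: [0.4736, -0.0414, 0.0482]
eef_rot: [0.098, 3.139, -0.0]
force: [-0.9, 0.8, 0.6]
opening: 0.0009
grasp_force: 0.0
```

Call:
play_rows([
  [0,0,0,-5,0,0,0],
  [0,0,0,-5,0,0,0],
  [0,0,0,-6,0,0,0],
  [0,0,0,-8,-1,0,0],
  [0,0,0,-8,-1,0,0],
])

```text
time_s: 29.38
tcp_pos: [0.5049, -0.0453, 0.0474]
eef_rot: [-0.098, -3.14, -0.0]
force: [-1.6, 0.9, 0.1]
opening: 0.0002
grasp_force: 0.7
```

Call:
play_rows([
  [0,0,0,-9,1,0,0],
  [0,0,0,-9,2,0,0],
  [0,0,0,-9,3,0,0],
  [0,0,0,-9,4,0,0],
  [0,0,0,-9,5,0,0],
  [0,0,0,-9,5,0,0],
])

```text
time_s: 30.12
tcp_pos: [0.5603, -0.0284, 0.0476]
eef_rot: [0.098, 3.14, -0.0]
force: [-0.9, -0.5, 1.4]
opening: 0.0004
grasp_force: 0.7
```

Call:
play_rows([
  [0,0,0,-8,6,0,0],
  [0,0,0,-8,7,0,0],
  [0,0,0,-7,8,0,0],
  [0,0,0,-6,9,0,0],
  [0,0,0,-6,9,0,0],
  [0,0,0,-5,9,0,0],
])

```text
time_s: 30.88
tcp_pos: [0.603, 0.0173, 0.0476]
eef_rot: [0.098, 3.14, -0.0]
force: [-0.4, -0.5, 0.6]
opening: 0.0005
grasp_force: 0.7
```

```bash
python3 - <<'E'
from h import *
s,M=st()
H=np.array([.5045,.067]);d=np.array(s["tcp_pos"][:2])-H;print("rel",d@[.998,-.061]*1e3,d@[.061,.998]*1e3)
im=env.snapshot("wrist");cv2.imwrite("pics/w4.png",im[:,:,::-1])
for t in("gate_hinge","gate_free_edge"):print(t,env.mark_of("wrist",t)[:1])
E
```

```text
30.875 [0.603  0.0173 0.0476] tx [-0.998  0.062 -0.   ] ty [ 0.062  0.998 -0.   ] F [-0.4 -0.5  0.6] 0.00045944890953552626
rel 101.33316043597948 -43.5870091865211
gate_hinge [{'xyz': [0.503, 0.0684, 0.0511], 'confidence': 0.63}]
gate_free_edge []
```

View pics/w4.png

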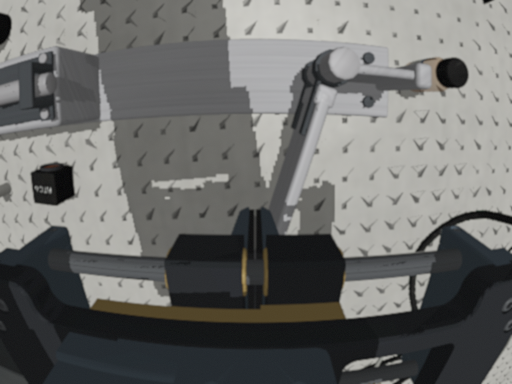

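The gate runs from the hinge at (338,65) toward (275,225), about 73° open, ahead of the fingers. I'll push the rest of the way.

Call:
play_rows([
  [0,0,0,-4,8,0,0],
  [0,0,0,-3,8,0,0],
  [0,0,0,-2,7,0,0],
  [0,0,0,0,4,0,0],
  [0,0,0,0,2,0,0],
  [0,0,0,0,0,0,0],
])

```text
time_s: 31.78
tcp_pos: [0.6135, 0.0454, 0.0476]
eef_rot: [0.098, 3.14, 0.001]
force: [-0.2, -0.6, 0.1]
opening: 0.0008
grasp_force: 0.1
```

Call:
play_rows([
  [0,0,0,0,-6,0,0],
  [0,0,0,0,-20,0,0],
  [0,0,0,0,-14,0,0],
  [0,0,0,0,0,-40,0],
  [0,0,0,0,0,-60,0],
  [0,0,0,0,0,-60,0],
  [0,0,0,40,0,0,0],
  [0,0,0,0,0,0,0],
])

```text
time_s: 32.78
tcp_pos: [0.5687, 0.0067, 0.2086]
eef_rot: [-0.099, -3.14, -0.0]
force: [1.1, -0.4, -1.0]
opening: 0.0006
grasp_force: 0.0
```

```bash
python3 - <<'E'
from h import *
s,M=st()
im=env.snapshot("wrist");cv2.imwrite("pics/w5.png",im[:,:,::-1])
env.snapshot("side")
for c in("wrist","side"):
  for t in("gate_hinge","gate_free_edge","pull","bolt_tip","cube","can","oil","post"):print(c,t,env.mark_of(c,t)[:1])
E
```

```text
32.775 [0.5687 0.0067 0.2086] tx [-0.998  0.063  0.   ] ty [0.063 0.998 0.   ] F [ 1.1 -0.4 -1. ] 0.0006389508130770062
wrist gate_hinge [{'xyz': [0.5048, 0.0686, 0.0484], 'confidence': 0.89}]
wrist gate_free_edge [{'xyz': [0.6676, 0.0504, 0.0454], 'confidence': 0.98}]
wrist pull [{'xyz': [0.4883, -0.2006, 0.1053], 'confidence': 0.97}]
wrist bolt_tip [{'xyz': [0.4928, -0.0957, 0.0838], 'confidence': 0.68}]
wrist cube [{'xyz': [0.5715, -0.1634, -0.0007], 'confidence': 0.79}]
wrist can [{'xyz': [0.4073, -0.2353, 0.0003], 'confidence': 0.89}]
wrist oil [{'xyz': [0.5005, 0.1644, 0.0004], 'confidence': 0.86}]
wrist post []
side gate_hinge [{'xyz': [0.5018, 0.0664, 0.0419], 'confidence': 0.71}]
side gate_free_edge [{'xyz': [0.6635, 0.0551, 0.0447], 'confidence': 0.74}]
side pull [{'xyz': [0.4901, -0.2002, 0.1079], 'confidence': 0.83}]
side bolt_tip [{'xyz': [0.4953, -0.0988, 0.086], 'confidence': 0.7}]
side cube [{'xyz': [0.569, -0.1635, 0.0019], 'confidence': 0.66}]
side can [{'xyz': [0.3984, -0.234, -0.0032], 'confidence': 0.82}]
side oil [{'xyz': [0.5029, 0.157, -0.003], 'confidence': 0.75}]
side post [{'xyz': [0.5764, -0.2554, -0.0012], 'confidence': 0.51}]
```

View pics/w5.png

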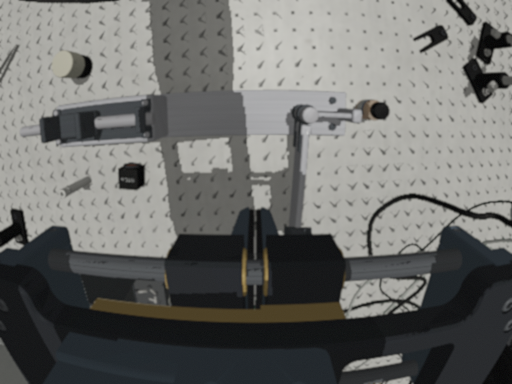

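The gate stands along the column from (305,115) to (297,235), square to the guard to within about 3°. The bolt is drawn, and the cube, can, oil bottle and post are where they were.

```bash
python3 -c "
from station import env
print(env.sign_off())"
```

```text
the job is handed in; nothing more can be done
None
```

The bolt came free after two full strokes and is drawn to its stop, the gate stands open about square (87–90°), the bystanders did not move, and the job was handed in at about 33 s.

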